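Set the airbrush compressor's pressure and lock the regulator

ROBOT

A 6-joint arm with a two-finger parallel gripper is mounted at the origin on the work surface; the furniture and walls round the work are solid. World frame = base frame: x ahead of the robot, y to its left, z up, the work surface at z = 0. Lengths are in m, angles in degrees, forces in N, time in s.
With the tool pointing down it reaches from about 0.3 to 0.875 m from the base axis. Payload 6.4 kg.
Tool frame: the origin (TCP) lies midway between the tips of the shut fingers; the grasp point (between the pads) lies 19 mm behind it; z points along the fingers, y is the line along which they close (so a half turn about z gives the same grasp; the last joint's range is limited). The gripper opens to 88 mm and grips with 3 to 60 N. Pads are 18 mm wide; open, the fingers measure 123 mm over their backs; the gripper's body (75 mm by 187 mm) begins 45 mm behind the grasp point.
Start: joints at [62.779, 10.359, 92.074, -0, 77.567, -11.82], TCP at [0.153, 0.554, 0.239] pointing down, gripper open.
Joint ranges: [-171.53, 171.53], [-51.25, 118.39], [17.06, 147.69], [-65.23, 245.23], [0, 150.52], [-178.68, 178.68]. Speed limits (degrees/s): [147.25, 147.25, 172.46, 180, 180, 180].

INTERFACE

Orientations are given as [roll, pitch, yaw] about the fixed x, y, z axes, in that order (R = Rz(yaw) Ry(pitch) Rx(roll)).
In Python, from cell import ctrl gives the robot as it stands.
- The arm moves only by the tool send_rows, never from a script. Its argument "commands" is one flat list of numbers, 7 for each row, row after row: the opening, from 0 (shut) to 1 (fully open), then the shift along the tool's x, y, z in units of 60 mm (1.0 is 60 mm), then the turn, a rotation vector about the tool's x, y, z in units of 8 degrees (1.0 is 8 degrees). A call has 1 to 12 rows; each row shifts and turns the commanded pose from where the row before left it, along the tool's axes as they then stand; what a row does not reach is not made up. A row lasts 1/8 s, in which the tool goes at most 62.5 mm and 10.7 degrees, less where a joint would pass 70% of its speed; a pose out of reach is approached as far as the arm can. A call is refused whole if a number of a shift passes 1 or a number of a turn 1, either way. A call with a gripper value outside its range is refused whole. The fingers move at their own pace and stop on an object; the grip force is fixed at half the most. Time passes only in rows, so rows that do not move let the fingers close. It gives the time, the measured TCP pose, the force, the opening and the grip force at its end, in the units of the state.
- ctrl.observe(): the state, without advancing time (a new reading comes with each control period).
- ctrl.camera(name): name is "scene" or "top" or "wrist"; returns a dict with "pixels" (384x512x3 uint8, red, green, blue), "fx", "fy", "cx", "cy" (pixels), "view" (4x4, takes a point from world to camera coordinates). Camera axes: x right, y up, looking along -z (the intrinsics and any distortion apply to the point x, -y, -z); pixel columns grow to the right and rows downward; lengths in m; the calibration is good to about 2 mm. A picture is of the moment at which its call begins. There is no depth.
- ctrl.hand_in(): hands the job in; it is judged then, once.
Trained networks look in a picture, given as the dict that the camera call returned (one of the last four; its "shot" number tells which), for a name from the list of things; names that differ only in an ending like _2 or _b are one class to them, and where a whole thing is asked for, a point or a joint stands for the part that bears it (a point fixed in the world has none). Each returns a list of dicts, best first, with "conf" (0 to 1); they miss things now and then, are a little off and sometimes report something else, mostly with a low value. They report only what shows in the picture. A call takes as long as a camera call.
- ctrl.look_for(target, picture): "centre" ([x, y, z] in m, in world coordinates, good to about 4 mm: the middle of the surface that is visible of it).
- ctrl.outline_of(target, picture): "pixels" (384x512 bool, what is visible of it).
The state is a dict: "time_s": time; "joint_pos": joint angles; "qd": joint speeds; "effort": joint torques, N m; "ee_pos": TCP position; "ee_rot": TCP orientation; "contact_force": force on the tool from outside, world axes, zero at the start; "torque": the same for the moment, N m; "grip_width": finger opening in m; "finger_force": force on a finger pad.
Only numpy, scipy, OpenCV 4.12 (cv2) and the standard library are available. Lean on these libraries where they do the work, as an engineer would, in place of code of your own. Each camera call takes 0.05 s, during which the arm holds its last target. There are 200 camera calls.

TASK

Set the small airbrush compressor to its working pressure: turn the regulator knob clockwise (the gauge beside it leaves the fingers room only for short arcs) until the gauge needle points at the marker clipped to the gauge's rim. Then pull the knob out until it snaps into its locked position, and let go; where its hidden lock teeth meet and it will not come out, ease it round a few degrees and pull again. Leave the rim marker where it is, and do not shove the bottles or the paint pot standing about.

Things in the scene. Friction and masses are not known exactly. Their poses are not given: they have to be found in the camera images.
- compressor: grey airbrush compressor fixed to the table: 215 mm deep (x), 190 wide (y), 143 high; origin at the centre of its underside, z up, x to its rear. Its panel slopes up at 30 degrees from the 48 mm high front edge; regulator knob low on it, gauge above. A clear moisture trap hangs on the right cheek (to y = -0.155); an airbrush lies across the rear deck (185 mm above the table)
- knob_foot (a point): point on the panel face under the knob, on the knob's axis; fixed. z points outward along that axis (square to the panel: 30 degrees off vertical, leaning to the compressor's front), x up the slope to the gauge, y to the left. A flat collar 67 mm wide, 5 mm high surrounds it. The knob turns clockwise, seen from outside, to raise the needle: friction 0.06 N m; it stays where left
- knob_grip (a point): the point to grip: on the knob's axis, 32 mm above the panel while the knob is in; turns and comes out with the knob, z outward along the axis. The knob is round, black, ribbed, 50 mm across; its grip reaches from 25 mm below this point to 15 mm above it
- gauge_centre (a point): centre of the gauge on the panel face, 88 mm up the slope from the knob's axis. The gauge is round, white-faced, 82 mm across and 18 mm high (20 at the marker). It stands 47 mm from the knob's axis, so open fingers have room left, right and below, not on its side: arcs of up to 55 degrees either way from fingers set level left and right
- knob_pull (a joint): how far the knob is out, m: 0 in, free to turn; 0.010 out, locked. A detent holds either end: about 8 N snaps it past the middle, then it jumps out; released earlier it drops back. 24 hidden teeth, one every 15 degrees, stop the knob dead at 3 mm unless its splines face gaps (a window 4 degrees wide in every 15; where is not shown): then turn it a little and pull again
- needle (a joint): gauge needle, rad: 0 at the lower left end of the scale, growing clockwise to 4.71; geared to the knob, 0.5 rad for each rad that the knob turns
- marker (a joint): the set pressure: black clip with a triangular tip, 9 mm wide, on the gauge's rim, pointing inward; rad on the same scale and from the same zero as the needle. Stiff; not to be moved
- needle_tip (a point): tip of the thin black gauge needle, 33 mm from the dial's centre
- marker_tip (a point): the middle of the rim marker, 33 mm from the dial's centre and in the plane of the needle: the needle's tip must come to this point
- mist_bottle_left: pump mist bottle with amber wash, 37 mm in diameter, 139 mm tall, standing to the left; origin at the centre of its underside; bystander
- mist_bottle_right: pump mist bottle with teal wash, 37 mm in diameter, 139 mm tall, standing to the right; origin at the centre of its underside; bystander
- paint_pot: white paint pot, 52 mm in diameter, 61 mm tall, standing in front to the left; origin at the centre of its underside; bystander

How it is judged:
By the outcome, as a careful person would: the job done as asked, in the order asked, and still so for the second after the job is handed in, with the robot touching nothing.
It also fails if it takes over 61 s, if anything falls off the work surface, if the arm or the gripper's body presses on something with over 40 N, if the wrist force passes 120 N, or if a joint passes its speed limit or range.

## Working session

There is one attempt and no reset: what is moved stays moved. The work goes in short steps, Python scripts to look and compute and a tool call to move; the robot and the scene stay as the last step left them, time stands still between calls to the robot, and variables do not carry over. Pictures are saved under pics/ and viewed, at most 10 in all, crops included, and the job is handed in when it is done.

Besides the shell and the picture viewer there is one more tool, called after "Request:" in YAML: its name, and indented under it one key for each argument. send_rows: Moves the arm, as the interface text tells. Its arguments: {"type":"object","properties":{"commands":{"type":"array"}},"required":["commands"]}

```bash
ls; mkdir -p pics; cat > h.py <<'E'
import numpy as np, cv2
from cell import ctrl
from scipy.spatial.transform import Rotation as R
def save(p,name,crop=None,s=1):
    im=p["pixels"][:,:,::-1]
    if crop: im=im[crop[1]:crop[3],crop[0]:crop[2]]
    cv2.imwrite("pics/"+name,cv2.resize(im,None,fx=s,fy=s,interpolation=cv2.INTER_CUBIC))
def proj(p,X):
    X=np.atleast_2d(X); c=(p["view"]@np.c_[X,np.ones(len(X))].T).T
    return np.c_[p["cx"]+p["fx"]*c[:,0]/-c[:,2], p["cy"]+p["fy"]*(-c[:,1])/-c[:,2]]
def ray(p,uv):
    V=np.array(p["view"]); d=np.array([(uv[0]-p["cx"])/p["fx"],-(uv[1]-p["cy"])/p["fy"],-1])
    o=-V[:3,:3].T@V[:3,3]; return o,V[:3,:3].T@d
E
python3 - <<'E'
from h import *
o=ctrl.observe(); print({k:np.round(v,3) for k,v in o.items()})
for c in ["scene","top"]:
    p=ctrl.camera(c); save(p,c+"0.png"); print(c,p.keys())
    for t in ["compressor","knob_foot","knob_grip","gauge_centre","needle_tip","marker_tip","mist_bottle_left","mist_bottle_right","paint_pot"]:
        r=ctrl.look_for(t,p); print(t,[(np.round(x["centre"],4),round(x["conf"],2)) for x in r[:2]])
E
```

```text
pics
{'time_s': np.float64(0.0), 'joint_pos': array([ 62.779,  10.403,  92.13 ,  -0.   ,  77.568, -11.818]), 'qd': array([-0.031,  0.066, -0.063,  0.002,  0.063, -0.055]), 'effort': array([-1.0000e-03, -4.3388e+01, -3.4184e+01,  7.0000e-02,  3.9000e-02,
       -0.0000e+00]), 'ee_pos': array([0.152, 0.554, 0.238]), 'ee_rot': array([-1.79900e+02, -2.10000e-02,  1.64598e+02]), 'contact_force': array([ 0.805, -0.577, -0.544]), 'torque': array([-0.037, -0.029,  0.027]), 'finger_force': np.float64(0.0), 'grip_width': np.float64(0.088)}
scene dict_keys(['pixels', 'fx', 'fy', 'cx', 'cy', 'view', 'shot'])
compressor [(array([ 0.511 , -0.0943,  0.1045]), 0.98)]
knob_foot [(array([ 0.5072, -0.0918,  0.1029]), 0.88)]
knob_grip [(array([ 0.4391, -0.0475,  0.1133]), 0.94)]
gauge_centre [(array([ 0.5075, -0.0916,  0.1046]), 0.75)]
needle_tip []
marker_tip []
mist_bottle_left [(array([0.3894, 0.2835, 0.0716]), 0.97)]
mist_bottle_right [(array([ 0.3681, -0.3409,  0.0822]), 0.63)]
paint_pot [(array([0.3852, 0.195 , 0.0539]), 0.83), (array([ 0.4384, -0.0474,  0.1138]), 0.34)]
top dict_keys(['pixels', 'fx', 'fy', 'cx', 'cy', 'view', 'shot'])
compressor [(array([ 0.5226, -0.0622,  0.1212]), 0.77)]
knob_foot [(array([ 0.5253, -0.0622,  0.1203]), 0.69)]
knob_grip [(array([ 0.4471, -0.0394,  0.116 ]), 0.93), (array([ 0.5236, -0.0641,  0.1183]), 0.19)]
gauge_centre [(array([ 0.5239, -0.0609,  0.118 ]), 0.58)]
needle_tip []
marker_tip []
mist_bottle_left [(array([0.3944, 0.2855, 0.0858]), 0.55), (array([ 0.4507, -0.0409,  0.1167]), 0.31)]
mist_bottle_right [(array([ 0.3823, -0.323 ,  0.0896]), 0.9), (array([ 0.5246, -0.062 ,  0.121 ]), 0.74)]
paint_pot [(array([0.3866, 0.2087, 0.0597]), 0.97), (array([ 0.5224, -0.0626,  0.1215]), 0.66)]
```

View pics/scene0.png

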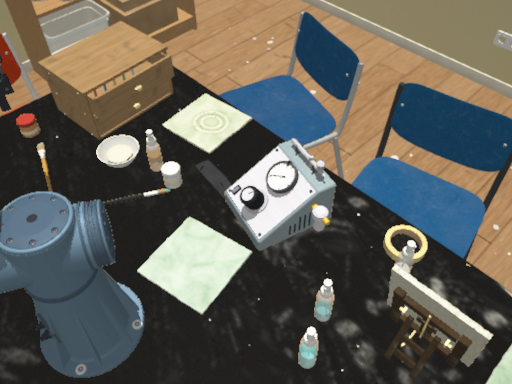

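View pics/top0.png

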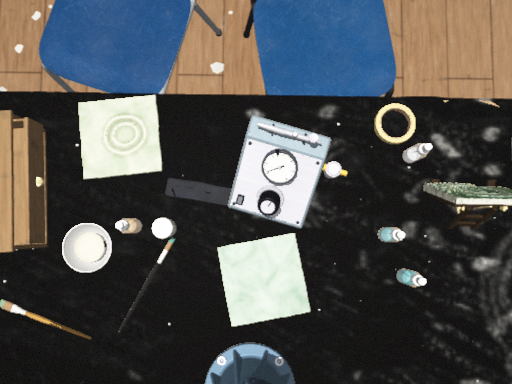

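The scene picture shows the knob at (252,197) and the gauge at (281,178); in the top picture they are at (269,203) and (279,167). The left bottle and paint pot are well to the left, and the right bottles are far to the right.

```bash
cat >> h.py <<'E'
from scipy.optimize import least_squares
def frame(q): # knob_foot frame from [x,y,z,yaw]
    x=np.array([np.cos(q[3])*np.cos(np.pi/6),np.sin(q[3])*np.cos(np.pi/6),.5]); y=np.array([-np.sin(q[3]),np.cos(q[3]),0])
    return np.array(q[:3]),np.c_[x,y,np.cross(x,y)]
def fit(obs,q0): # obs: list (pic, local point, uv)
    def f(q):
        o,M=frame(q); return np.concatenate([(proj(p,o+M@np.array(l))[0]-uv) for p,l,uv in obs])
    return least_squares(f,q0)
def plan(q,h,roll):  # TCP target at h above panel on the axis; roll: finger line angle from local y
    o,M=frame(q); T=R.from_matrix(M)*R.from_euler('x',180,degrees=True)*R.from_euler('z',roll,degrees=True)
    return o+M@np.array([0,0,h]),T
def delta(P,T): # shift in tool axes (units 60mm) and rotvec (units 8deg)
    s=ctrl.observe(); C=R.from_euler('xyz',s["ee_rot"],degrees=True)
    return np.round(C.inv().apply(P-s["ee_pos"])/.06,2), np.round((C.inv()*T).as_rotvec(degrees=True)/8,2)
E
python3 - <<'E'
from h import *
s=ctrl.camera("scene"); t=ctrl.camera("top")
for p in (s,t):
    m=ctrl.outline_of("knob_grip",p)[0]["pixels"]; v,u=np.nonzero(m); print(u.mean(),v.mean(),u.min(),u.max(),v.min(),v.max())
obs=[(s,(.088,0,.018),(281.5,177.5)),(t,(.088,0,.018),(279.5,167)),(s,(0,0,.047),(249,193)),(t,(0,0,.047),(267.5,207))]
r=fit(obs,[.45,-.04,.08,-.2]); print(r.x,np.degrees(r.x[3]),r.fun.round(1))
q=r.x
for roll in (0,180):
    o,M=frame(q); P,T=plan(q,.26,roll); P=o+M@np.array([.03,0,.26]); print(roll,P,delta(P,T))
print(ctrl.observe()["ee_pos"])
p=ctrl.camera("wrist"); V=np.array(p["view"]); o=ctrl.observe(); C=R.from_euler('xyz',o["ee_rot"],degrees=True)
c=-V[:3,:3].T@V[:3,3]; print("cam in tool",C.inv().apply(c-o["ee_pos"]), "look",C.inv().apply(-V[2,:3]),p["fx"])
E
```

```text
251.2488262910798 197.78169014084506 240 263 186 209
267.8816067653277 202.12262156448202 256 279 190 214
[ 0.46352941 -0.04329642  0.07736346 -0.31136569] -17.83994002555674 [-0.7 -1.1  1.  -0.1 -1.5  1.4  0.2 -1.5]
0 [ 0.36451182 -0.01142919  0.31753007] (array([-5.91, -8.15, -1.31]), array([  5.75,   0.12, -21.45]))
180 [ 0.36451182 -0.01142919  0.31753007] (array([-5.91, -8.15, -1.31]), array([ 0.08, -3.75,  0.3 ]))
[0.15269928 0.55435199 0.23871359]
cam in tool [ 0.07913465  0.00086805 -0.14599318] look [-3.02795033e-01  4.42724897e-04  9.53055597e-01] 332.375053717771
```

Request:
send_rows:
  commands: [1,-0.54,-0.74,-0.12,0,0,0,1,-0.54,-0.74,-0.12,0,0,0,1,-0.54,-0.74,-0.12,0,0,0,1,-0.54,-0.74,-0.12,0,0,0,1,-0.54,-0.74,-0.12,0,0,0,1,-0.54,-0.74,-0.12,0,0,0,1,-0.54,-0.74,-0.12,0,0,0,1,-0.54,-0.74,-0.12,0,0,0,1,-0.54,-0.74,-0.12,0,0,0,1,-0.54,-0.74,-0.12,0,0,0,1,-0.54,-0.74,-0.12,0,0,0,1,0,0,0,0,0,1]

```text
time_s: 2.75
ee_pos: [0.3675, -0.0146, 0.3185]
ee_rot: [-180.0, 0.1, 156.1]
contact_force: [0.3, 0.7, -0.3]
grip_width: 0.0881
finger_force: 0.0
```

Request:
send_rows:
  commands: [1,0,0,0,0,0,1,1,0,0,0,0,0,1,1,0,0,0,0,0,1,1,0,0,0,0,0,1,1,0,0,0,0,0,1,1,0,0,0,0,0,1,1,0,0,0,0,0,1,1,0,0,0,0,0,1,1,0,0,0,0,0,1,1,0,0,0,0,0,1,1,0,0,0,0,0,1,1,0,0,0,0,0,1]

```text
time_s: 4.25
ee_pos: [0.3666, -0.0111, 0.318]
ee_rot: [180.0, -0.0, 60.3]
contact_force: [0.6, -0.4, -0.8]
grip_width: 0.0884
finger_force: 0.0
```

Request:
send_rows:
  commands: [1,0,0,0,0,0,1,1,0,0,0,0,0,1,1,0,0,0,0,0,1,1,0,0,0,0,0,1,1,0,0,0,0,0,1,1,0,0,0,0,0,1,1,0,0,0,0,0,1,1,0,0,0,0,0,1,1,0,0,0,0,0,1,1,0,0,0,0,0,1]

```text
time_s: 5.5
ee_pos: [0.3666, -0.0111, 0.318]
ee_rot: [-180.0, -0.0, -19.7]
contact_force: [-0.2, -0.3, -0.0]
grip_width: 0.0883
finger_force: 0.0
```

```bash
python3 - <<'E'
from h import *
o=ctrl.observe(); print(o["time_s"],o["ee_pos"],o["ee_rot"],o["joint_pos"])
q=[.4635,-.0433,.0774,-.3114]
P,T=plan(q,.15,0); print(delta(P,T))
E
```

```text
5.5 [ 0.36656143 -0.01110827  0.31803314] [-1.79999833e+02 -1.90482158e-02 -1.96604851e+01] [-2.04727217e+01 -2.23581818e+01  1.12764977e+02  4.37010995e-04
  8.95741609e+01  8.91877602e+01]
(array([0.45, 0.  , 1.85]), array([ 0.06,  3.75, -0.22]))
```

Request:
send_rows:
  commands: [1,0,0,0,0.015,0.94,-0.055,1,0,0,0,0.015,0.94,-0.055,1,0,0,0,0.015,0.94,-0.055,1,0,0,0,0.015,0.93,-0.055]

```text
time_s: 6.0
ee_pos: [0.3667, -0.0111, 0.3184]
ee_rot: [180.0, -30.3, -17.6]
contact_force: [-0.9, -1.2, -0.9]
grip_width: 0.088
finger_force: 0.0
```

```bash
python3 - <<'E'
from h import *
q=[.4635,-.0433,.0774,-.3114]
P,T=plan(q,.15,0); print(delta(P,T),ctrl.observe()["joint_pos"])
p=ctrl.camera("wrist"); save(p,"w1.png",s=1.5)
for t in ["knob_grip","needle_tip","marker_tip"]:
    r=ctrl.look_for(t,p); print(t,[(np.round(x["centre"],4),round(x["conf"],2),proj(p,x["centre"])) for x in r[:2]])
o,M=frame(q); print(proj(p,[o+M@[.088,0,.018],o+M@[0,0,.047]]))
E
```

```text
(array([-0.55,  0.02,  1.83]), array([-0.02, -0.04,  0.03])) [-22.85627979 -50.01000733 131.41717328   2.85614998  68.43033262
  84.36789619]
knob_grip []
needle_tip [(array([ 0.5261, -0.0539,  0.1356]), 0.64, array([[249.9117271 , 109.25899626]]))]
marker_tip [(array([ 0.5599, -0.0534,  0.1501]), 0.42, array([[240.20238975,  76.81665637]]))]
[[257.92997455 105.17719588]
 [257.61358846 186.79237378]]
```

View pics/w1.png

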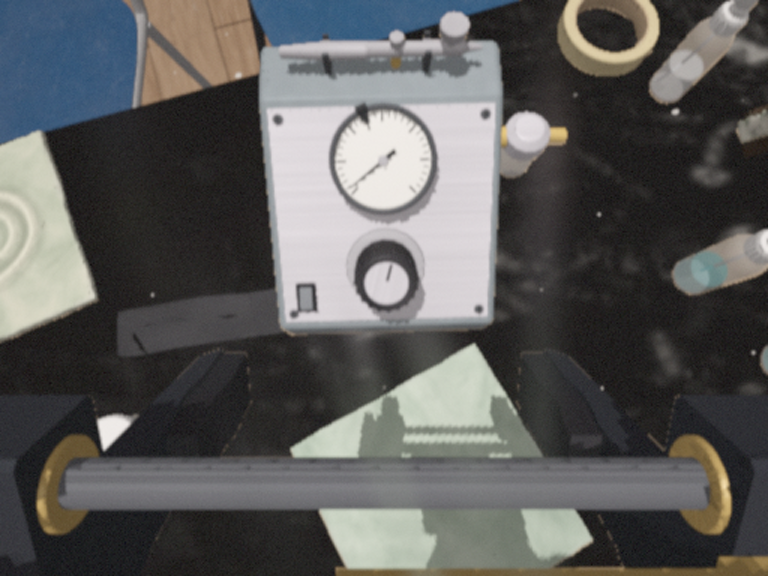

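The wrist picture shows the gauge at (384,160), with the needle pointing lower left to (350,190). The marker is up-left at (362,115) and the knob top at (387,282), in the 1.5x view. The marker is about 1.9 rad and the needle about 0.05 rad, so the knob needs about 215°.

Request:
send_rows:
  commands: [1,-0.18,0.01,0.61,0,0,0,1,-0.18,0.01,0.61,0,0,0,1,-0.18,0,0.61,0,0,0,1,0,0,0,0,0,0]

```text
time_s: 6.7
ee_pos: [0.3905, -0.0199, 0.2034]
ee_rot: [-179.9, -29.4, -17.6]
contact_force: [0.2, 0.1, -0.0]
grip_width: 0.0882
finger_force: 0.0
```

```bash
python3 - <<'E'
from h import *
q=[.4635,-.0433,.0774,-.3114]
P,T=plan(q,.15,0); print(delta(P,T),ctrl.observe()["joint_pos"])
p=ctrl.camera("wrist"); save(p,"w2.png",(120,0,400,260),2.3)
o,M=frame(q); print(proj(p,[o+M@[.088,0,.018],o+M@[0,0,.047]]))
E
```

```text
(array([ 0.06, -0.  , -0.04]), array([-0.02,  0.07,  0.02])) [-22.50732288 -38.56374852 139.47558178   3.2117646   49.78985966
  83.68020098]
[[257.39006285  63.62218979]
 [257.0263946  183.17249111]]
```

View pics/w2.png

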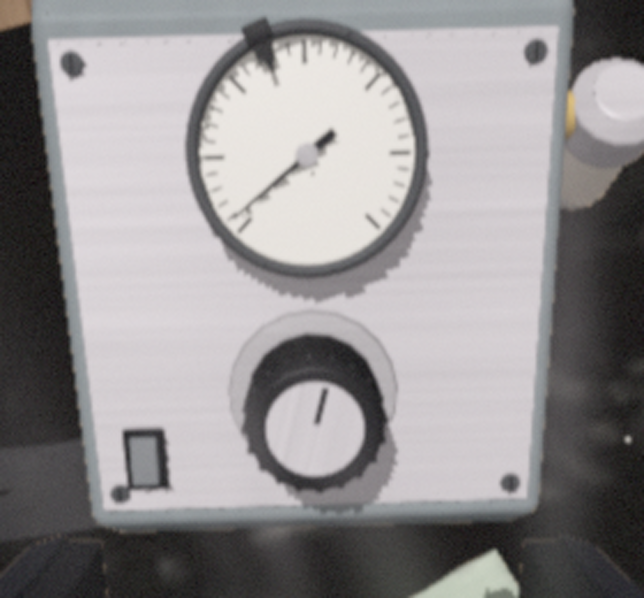

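The close view shows the gauge centre at full-frame (253.5,65), the needle at lower left near 0, the marker up-left, and the knob cap centre at (257.4,186). I'll refine the fit.

```bash
cat >> h.py <<'E'
def dial(p,q,uv,hh=.012):
    o,M=frame(q); c,d=ray(p,uv); n=M[:,2]; P0=o+M@[.088,0,hh]
    X=c+d*((P0-c)@n)/(d@n); l=M.T@(X-P0); a=np.arctan2(l[1],l[0]) # ccw from up
    return (np.radians(135)-a)%(2*np.pi), np.hypot(l[0],l[1])
E
python3 - <<'E'
from h import *
s=ctrl.camera("scene"); t=ctrl.camera("top"); p=ctrl.camera("wrist")
obs=[(s,(.088,0,.018),(281.5,177.5)),(t,(.088,0,.018),(279.5,167)),(p,(.088,0,.018),(253.7,64)),(p,(.088,0,.018),(253.7,64)),(p,(0,0,.047),(257.4,186)),(p,(0,0,.047),(257.4,186))]
r=fit(obs,[.45,-.04,.08,-.3]); print(r.x.round(4),r.fun.round(1)); q=r.x
o,M=frame(q)
c=lambda u,v:(u/2.3+120,v/2.3)
for n,uv in dict(pivot=(307,155),ntip=(232,217),zero=(243,225),top=(304,50),end=(373,221),mtip=(271,72),mouter=(257,25)).items(): print(n,dial(p,q,c(*uv)))
for h in (.09,.013):
  P,T=plan(q,h,0); print(delta(P,T))
E
```

```text
[ 0.4645 -0.0433  0.0853 -0.2809] [-0.7 -4.1  0.4 -1.3  0.5  1.   0.5  1.  -0.  -0.6 -0.  -0.6]
pivot (np.float64(5.86629810544618), np.float64(0.0015176443436732405))
ntip (np.float64(0.12521694770736813), np.float64(0.03459705616092915))
zero (np.float64(6.274903176321686), np.float64(0.03367937811600843))
top (np.float64(2.333476348263939), np.float64(0.031153245011809143))
end (np.float64(4.748570043190512), np.float64(0.03244341147965136))
mtip (np.float64(1.9102035266830986), np.float64(0.02745662769637884))
mouter (np.float64(1.9687613310103433), np.float64(0.04197272735025802))
(array([0.05, 0.02, 0.91]), array([ 0.09, -0.01, -0.16]))
(array([ 0.05, -0.  ,  2.19]), array([ 0.09, -0.01, -0.16]))
```

Request:
send_rows:
  commands: [1,0.02,0,0.45,0.04,0,-0.08,1,0.02,0,0.45,0.04,0,-0.08,1,0,0,0,0,0,0,1,0,0,0,0,0,0]

```text
time_s: 7.4
ee_pos: [0.4201, -0.0292, 0.1626]
ee_rot: [179.9, -30.1, -16.1]
contact_force: [-0.3, 0.3, 0.1]
grip_width: 0.0882
finger_force: 0.0
```

```bash
python3 - <<'E'
from h import *
p=ctrl.camera("wrist"); save(p,"w3.png",(80,0,430,300),2)
for q in ([.4645,-.0433,.0853,-.2809],[.4635,-.0433,.0774,-.3114]):
  o,M=frame(q); print(proj(p,[o+M@[.088,0,.018],o+M@[0,0,.047]])); print(delta(*plan(q,.09,0)))
print(ctrl.observe()["joint_pos"].round(1))
E
```

```text
[[258.69921176  63.80685241]
 [258.9918687  214.17204232]]
(array([0.02, 0.02, 0.01]), array([ 0.01, -0.02, -0.  ]))
[[262.21873466  72.41122444]
 [258.16936609 217.43017911]]
(array([-0.06,  0.  ,  0.11]), array([-0.09, -0.02,  0.19]))
[-22.7 -27.6 139.3   5.1  38.4  80.3]
```

View pics/w3.png

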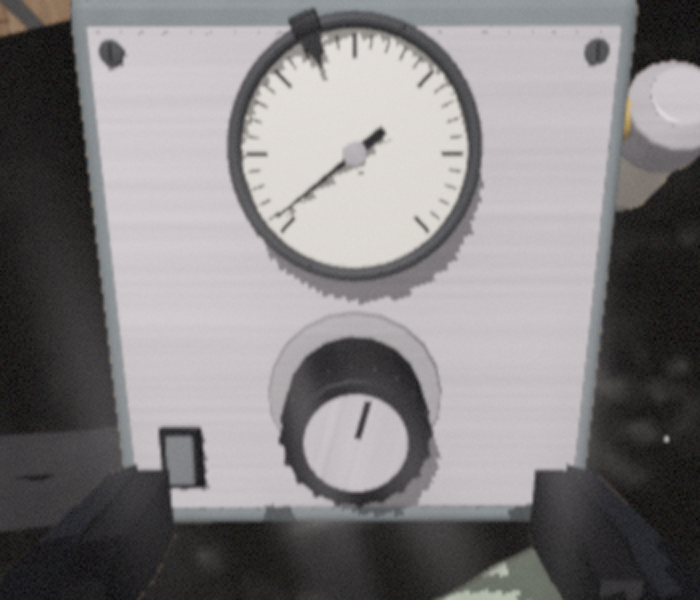

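```bash
python3 - <<'E'
from h import *
s=ctrl.camera("scene"); t=ctrl.camera("top"); p=ctrl.camera("wrist")
G=(.088,0,.018);K=(0,0,.047)
w=[(p,G,(257.7,73)),(p,K,(258.5,221.5))]
st=[(s,G,(281.5,177.5)),(t,G,(279.5,167)),(t,K,(267.5,207)),(s,K,(249,193))]
for obs in (w,w*2+st,st):
  r=fit(obs,[.46,-.04,.08,-.3]); print(r.x.round(4),r.fun.round(1))
  print(delta(*plan(r.x,.09,0)))
q=r.x
o,M=frame(q); B=o+M@[.088,0,.018]
# rim points check for scale
q=fit(w*2+st,[.46,-.04,.08,-.3]).x;o,M=frame(q)
print(proj(p,[o+M@[.088,.041,.018],o+M@[.088,-.041,.018],o+M@[.129,0,.018],o+M@[.047,0,.018]]),"obs x114.5+80..241+80, y 6,139.5")
E
```

```text
[ 0.4608 -0.0418  0.0819 -0.2771] [-0.  0. -0. -0.]
(array([-0.06,  0.02,  0.02]), array([ 0.03, -0.02, -0.02]))
[ 0.4614 -0.0421  0.0804 -0.2791] [ 0.4  0.4  0.1 -0.8  0.4  0.4  0.1 -0.8 -2.  -2.3 -0.3  0.4  0.  -0.6
 -2.3  1. ]
(array([-0.06,  0.02,  0.05]), array([ 0.02, -0.02, -0.01]))
[ 0.4635 -0.0433  0.0774 -0.3114] [-0.7 -1.1  1.  -0.1  0.2 -1.5 -1.5  1.4]
(array([-0.05,  0.  ,  0.11]), array([-0.09, -0.02,  0.19]))
[[1.92920396e+02 7.35634753e+01]
 [3.23149955e+02 7.32088151e+01]
 [2.58033555e+02 1.81646073e-01]
 [2.58079052e+02 1.38479248e+02]] obs x114.5+80..241+80, y 6,139.5
```

Request:
send_rows:
  commands: [1,-0.06,0.02,0,0.02,-0.02,0,1,0,0,0,0,0,-1,1,0,0,0,0,0,-1,1,0,0,0,0,0,-1,1,0,0,0,0,0,-1,1,0,0,0,0,0,-1,1,0,0,0,0,0,-1,1,0,0,0,0,0,0]

```text
time_s: 8.6
ee_pos: [0.4161, -0.0293, 0.1593]
ee_rot: [157.0, -19.5, 35.8]
contact_force: [-0.2, -0.1, -0.4]
grip_width: 0.0877
finger_force: 0.0
```

```bash
echo 'Q=[.4614,-.0421,.0804,-.279]' >> h.py; python3 - <<'E'
from h import *
print(delta(*plan(Q,.014,-48)),ctrl.observe()["joint_pos"].round(1))
E
```

```text
(array([0.02, 0.02, 1.3 ]), array([-0.01,  0.01, -0.02])) [-23.3 -28.  139.8   5.8  38.6  31.3]
```

Request:
send_rows:
  commands: [1,0.01,0.01,0.44,0,0,0,1,0.01,0.01,0.43,0,0,0,1,0,0,0.43,0,0,0,1,0,0,0,0,0,0]

```text
time_s: 9.1
ee_pos: [0.4539, -0.04, 0.0906]
ee_rot: [157.2, -19.4, 35.7]
contact_force: [0.3, -0.6, 0.2]
grip_width: 0.0882
finger_force: 0.0
```

```bash
python3 - <<'E'
from h import *
s=ctrl.observe()
print(delta(*plan(Q,.014,-48)),s["joint_pos"].round(1),s["contact_force"])
s=ctrl.camera("scene"); t=ctrl.camera("top"); 
a=cv2.resize(s["pixels"][130:250,190:340],None,fx=2.6,fy=2.6);b=cv2.resize(t["pixels"][110:230,200:350],None,fx=2.6,fy=2.6)
cv2.imwrite("pics/g1.png",np.hstack([a,b])[:,:,::-1])
E
```

```text
(array([ 0.02,  0.02, -0.02]), array([-0.04,  0.03, -0.04])) [-22.2  -9.2 137.2   8.   22.7  29.4] [ 0.26719662 -0.6199089   0.16977501]
```

View pics/g1.png

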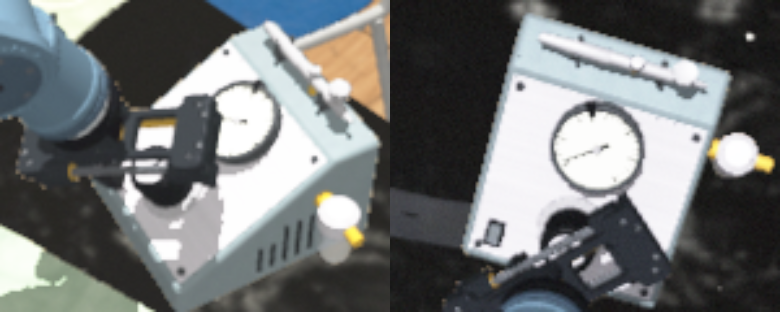

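The fingers straddle the knob clear of the gauge, and the top camera sees the dial. I'll close now.

Request:
send_rows:
  commands: [0.4,0,0,0,0,0,0,0.4,0,0,0,0,0,0,0,0,0,0,0,0,0,0,0,0,0,0,0,0,0,0,0,0,0,0,0]

```text
time_s: 9.82
ee_pos: [0.4544, -0.0395, 0.0922]
ee_rot: [157.1, -19.5, 35.9]
contact_force: [-4.6, 5.7, 7.3]
grip_width: 0.0493
finger_force: 30.0
```

```bash
python3 - <<'E'
from h import *
s=ctrl.observe();C=R.from_euler('xyz',s["ee_rot"],degrees=True)
print(C.inv().apply(s["contact_force"]),delta(*plan(Q,.014,-48)))
E
```

```text
[ 2.08242379 -4.02257402 -9.28452776] (array([-0.  ,  0.01, -0.  ]), array([-0.03,  0.01, -0.02]))
```

Request:
send_rows:
  commands: [0,0,0,-0.02,0,0,1,0,0,0,0,0,0,1,0,0,0,0,0,0,1,0,0,0,0,0,0,1,0,0,0,0,0,0,1,0,0,0,0,0,0,1]

```text
time_s: 10.58
ee_pos: [0.4542, -0.0402, 0.0932]
ee_rot: [-179.8, -29.8, -16.4]
contact_force: [2.7, -3.1, -3.6]
grip_width: 0.0491
finger_force: 30.0
```

```bash
python3 - <<'E'
from h import *
s=ctrl.observe();C=R.from_euler('xyz',s["ee_rot"],degrees=True)
print(C.inv().apply(s["contact_force"]),C.inv().apply(s["torque"]),delta(*plan(Q,.014,0)))
p=ctrl.camera("wrist"); save(p,"w4.png",(80,0,430,300),2)
o,M=frame(Q); print(proj(p,[o+M@[.088,0,.018]]))
E
```

```text
[1.17934993 2.25052915 4.82002832] [-0.30030192 -0.36822287 -0.05567834] (array([ 0.  , -0.  ,  0.01]), array([ 0.  ,  0.02, -0.05]))
[[255.80980433  56.96312399]]
```

View pics/w4.png

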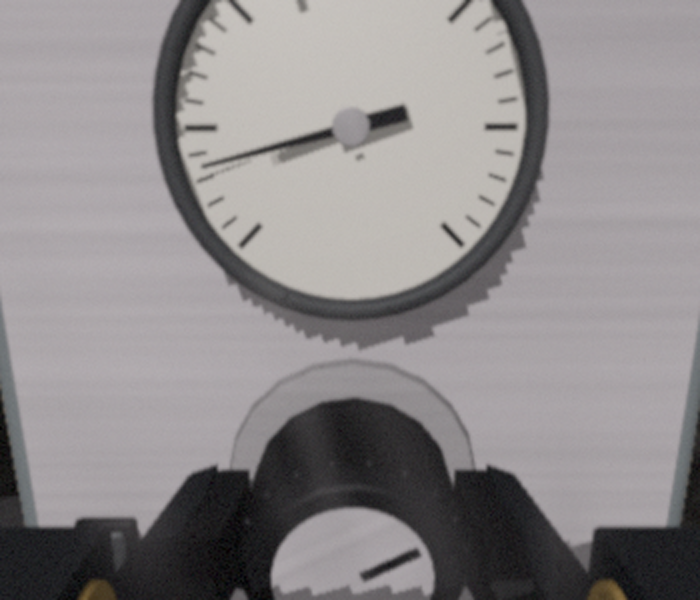

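The knob turns with the gripper: needle pivot (351,127), tip (203,166), so about 30°. Some 165° of knob remain. I'll continue the arc and regrip.

Request:
send_rows:
  commands: [0,0,0,0,0,0,1,0,0,0,0,0,0,1,0,0,0,0,0,0,1,0,0,0,0,0,0,1,0,0,0,0,0,0,1,0,0,0,0,0,0,1,0,0,0,0,0,0,0]

```text
time_s: 11.5
ee_pos: [0.4538, -0.0409, 0.0929]
ee_rot: [-157.0, -19.4, -68.1]
contact_force: [-1.9, -9.5, -4.8]
grip_width: 0.0495
finger_force: 30.0
```

Request:
send_rows:
  commands: [1,0,0,0,0,0,0,1,0,0,0,0,0,0,1,0,0,0,0,0,0,1,0,0,0,0,0,0]

```text
time_s: 12.0
ee_pos: [0.4546, -0.0401, 0.0936]
ee_rot: [-156.9, -19.4, -68.1]
contact_force: [-1.2, 0.3, 0.3]
grip_width: 0.0869
finger_force: 0.0
```

Request:
send_rows:
  commands: [1,0,0,0,0,0,-1,1,0,0,0,0,0,-1,1,0,0,0,0,0,-1,1,0,0,0,0,0,-1,1,0,0,0,0,0,-1,1,0,0,0,0,0,-1,1,0,0,0,0,0,-1,1,0,0,0,0,0,-1,1,0,0,0,0,0,-1,1,0,0,0,0,0,-1,1,0,0,0,0,0,-1,1,0,0,0,0,0,-1]

```text
time_s: 13.5
ee_pos: [0.4545, -0.04, 0.0935]
ee_rot: [156.9, -19.4, 36.2]
contact_force: [-0.7, -0.5, -0.7]
grip_width: 0.0882
finger_force: 0.0
```

Request:
send_rows:
  commands: [0.4,0,0,0,0,0,0,0.4,0,0,0,0,0,0,0,0,0,0,0,0,0,0,0,0,0,0,0,0,0,0,0,0,0,0,0]

```text
time_s: 14.12
ee_pos: [0.454, -0.0395, 0.0931]
ee_rot: [157.1, -19.5, 35.9]
contact_force: [-2.2, 4.6, 2.0]
grip_width: 0.0497
finger_force: 30.0
```

```bash
python3 - <<'E'
from h import *
s=ctrl.observe();C=R.from_euler('xyz',s["ee_rot"],degrees=True)
print(C.inv().apply(s["contact_force"]),C.inv().apply(s["torque"]),delta(*plan(Q,.014,-48)),s["joint_pos"].round(1))
E
```

```text
[ 1.53474433 -3.97515154 -3.4529581 ] [ 6.60153487e-01  1.01181218e-04 -1.96534167e-02] (array([-0.  ,  0.01,  0.02]), array([-0.03,  0.02, -0.02])) [-22.2  -9.7 137.3   8.   22.9  29.4]
```

Now the second arc of 96°, then open and rotate back 72° (to −24°), close and look.

Request:
send_rows:
  commands: [0,0,0,0,0,0,1,0,0,0,0,0,0,1,0,0,0,0,0,0,1,0,0,0,0,0,0,1,0,0,0,0,0,0,1,0,0,0,0,0,0,1,0,0,0,0,0,0,1,0,0,0,0,0,0,1,0,0,0,0,0,0,1,0,0,0,0,0,0,1,0,0,0,0,0,0,1,0,0,0,0,0,0,1]

```text
time_s: 15.62
ee_pos: [0.4535, -0.0409, 0.093]
ee_rot: [-156.9, -19.3, -68.3]
contact_force: [-11.1, -8.5, 6.2]
grip_width: 0.0493
finger_force: 30.0
```

Request:
send_rows:
  commands: [0,0,0,0,0,0,0,1,0,0,0,0,0,0,1,0,0,0,0,0,0,1,0,0,0,0,0,0,1,0,0,0,0,0,0]

```text
time_s: 16.25
ee_pos: [0.4545, -0.0401, 0.0935]
ee_rot: [-156.9, -19.4, -68.1]
contact_force: [-0.4, 0.5, -0.1]
grip_width: 0.0871
finger_force: 0.0
```

Request:
send_rows:
  commands: [1,0,0,0,0,0,-1,1,0,0,0,0,0,-1,1,0,0,0,0,0,-1,1,0,0,0,0,0,-1,1,0,0,0,0,0,-1,1,0,0,0,0,0,-1,1,0,0,-0.5,0,0,0,1,0,0,-0.5,0,0,0,1,0,0,0,0,0,0]

```text
time_s: 17.38
ee_pos: [0.4269, -0.0323, 0.1479]
ee_rot: [-180.0, -30.2, -16.1]
contact_force: [0.5, -0.1, 0.4]
grip_width: 0.088
finger_force: 0.0
```

```bash
python3 - <<'E'
from h import *
s=ctrl.observe();print(delta(*plan(Q,.014,-24)))
p=ctrl.camera("wrist"); save(p,"w5.png",(160,0,360,160),4)
E
```

```text
(array([-0.05, -0.  ,  1.04]), array([ 0.01, -0.02, -3.01]))
```

View pics/w5.png

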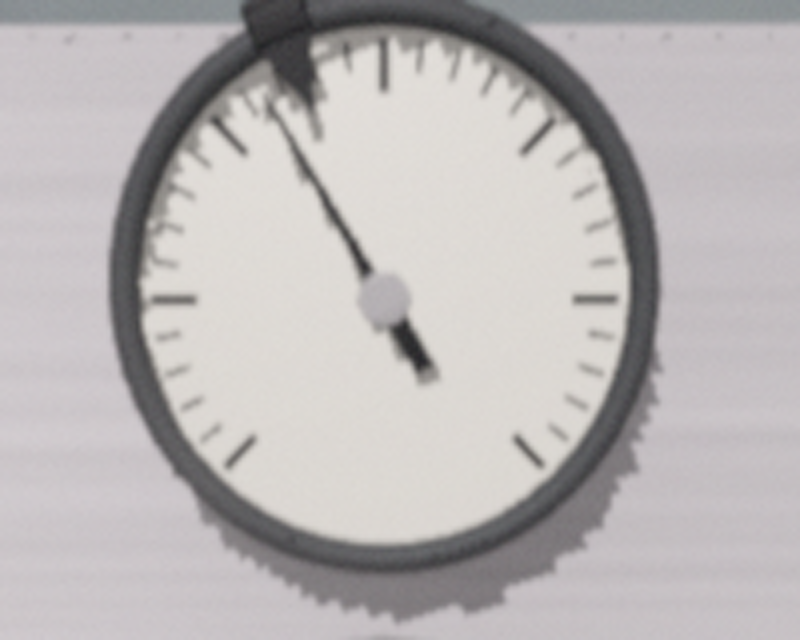

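Needle pivot (384,300), tip (268,104), marker tip about (310,101): the gap is about 10.5° of needle, or 21° of knob.

Request:
send_rows:
  commands: [1,0,0,0,0,0,-1,1,0,0,0,0,0,-1,1,0,0,0.5,0,0,0,1,0,0,0.5,0,0,0,0.4,0,0,0,0,0,0,0.4,0,0,0,0,0,0,0,0,0,0,0,0,0,0,0,0,0,0,0,0,0,0,0,0,0,0]

```text
$.commands: bad value
```

Request:
send_rows:
  commands: [0,0,0,0,0,0,0.9,0,0,0,0,0,0,0.9,0,0,0,0,0,0,0.82,0,0,0,0,0,0,0,0,0,0,0,0,0,0]

```text
time_s: 18.05
ee_pos: [0.4255, -0.0319, 0.1447]
ee_rot: [-168.4, -27.6, -39.8]
contact_force: [-0.3, -0.1, 0.4]
grip_width: 0.0405
finger_force: 0.0
```

```bash
python3 - <<'E'
from h import *
s=ctrl.observe();C=R.from_euler('xyz',s["ee_rot"],degrees=True)
print(C.inv().apply(s["contact_force"]),C.inv().apply(s["torque"]),delta(*plan(Q,.014,5)))
p=ctrl.camera("wrist"); a=cv2.resize(p["pixels"][0:130,160:360],(600,390),interpolation=cv2.INTER_CUBIC)
t=ctrl.camera("top"); b=cv2.resize(t["pixels"][140:190,250:310],(360,300),interpolation=cv2.INTER_CUBIC)
im=np.zeros((600,600,3),np.uint8); im[:390]=a; im[390:,:252]=b[:210,50:302]; cv2.imwrite("pics/w6.png",im[:,:,::-1])
E
```

```text
[ 0.00770521  0.22577423 -0.48030462] [-0.11680021 -0.36080777 -0.01805765] (array([ 0.01, -0.  ,  1.01]), array([ 0.01,  0.03, -2.  ]))
```

View pics/w6.png

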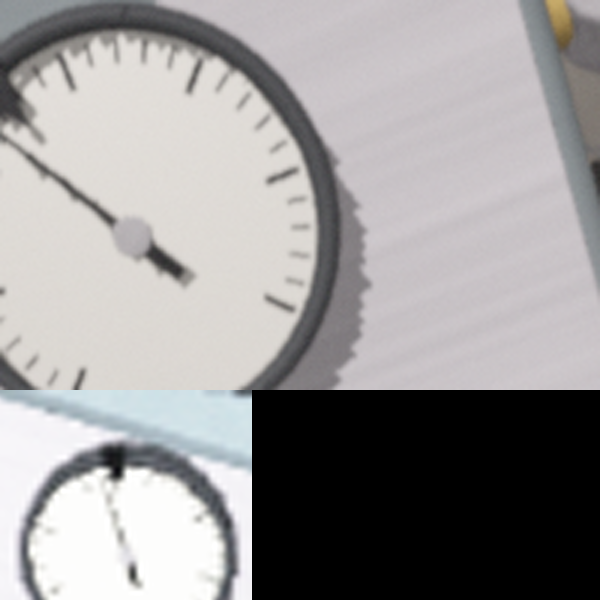

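The first call was refused for a miscounted row, so the gripper only turned and closed in the air above the knob. No harm done. I'll reopen, rotate to −16°, descend and grip.

Request:
send_rows:
  commands: [1,0,0,0,0,0,-0.92,1,0,0,0,0,0,-0.92,1,0,0,0,0,0,-0.92,1,0,0,0,0,0,-0.92,1,0,0,0,0,0,-0.92,1,0.01,0,0.5,0,0,0,1,0,0,0.5,0,0,0]

```text
time_s: 19.02
ee_pos: [0.4561, -0.0406, 0.094]
ee_rot: [171.0, -28.8, 2.1]
contact_force: [0.5, 0.2, 0.3]
grip_width: 0.0879
finger_force: 0.0
```

Request:
send_rows:
  commands: [0.4,0,0,0,0,0,0,0.4,0,0,0,0,0,0,0,0,0,0,0,0,0,0,0,0,0,0,0,0,0,0,0,0,0,0,0]

```text
time_s: 19.65
ee_pos: [0.4555, -0.04, 0.0949]
ee_rot: [171.1, -28.7, 2.0]
contact_force: [-4.5, 5.0, 8.9]
grip_width: 0.0495
finger_force: 30.0
```

Request:
send_rows:
  commands: [0,0,0,0,0,0,0.9,0,0,0,0,0,0,0.9,0,0,0,0,0,0,0.82,0,0,0,0,0,0,0,0,0,0,0,0,0,0]

```text
time_s: 20.27
ee_pos: [0.4553, -0.041, 0.0949]
ee_rot: [-177.1, -29.8, -22.0]
contact_force: [-10.8, -4.5, 12.1]
grip_width: 0.0493
finger_force: 30.0
```

```bash
python3 - <<'E'
from h import *
s=ctrl.observe();C=R.from_euler('xyz',s["ee_rot"],degrees=True)
print(C.inv().apply(s["contact_force"]),C.inv().apply(s["torque"]),delta(*plan(Q,.014,5)))
E
```

```text
[ -1.26852105   7.43324141 -15.04760104] [-1.39286432 -0.67694928  0.02288105] (array([-0.03, -0.01,  0.03]), array([ 0.01,  0.  , -0.02]))
```

Request:
send_rows:
  commands: [1,0,0,0,0,0,0,1,0,0,0,0,0,0,1,0,0,0,0,0,0,1,0,0,-0.5,0,0,-0.6,1,0,0,-0.5,0,0,0,1,0,0,0,0,0,0]

```text
time_s: 21.02
ee_pos: [0.4273, -0.0322, 0.148]
ee_rot: [-179.8, -30.1, -16.5]
contact_force: [-0.2, -0.2, 0.5]
grip_width: 0.0881
finger_force: 0.0
```

```bash
cat >> h.py <<'E'
def rect(p,q,hh,n=400,half=.05): # top-down dial image, up the slope = image up, 4 px/mm
    o,M=frame(q); c=np.array([[half,half],[half,-half],[-half,-half],[-half,half]])
    src=proj(p,[o+M@[.088+a,b,hh] for a,b in c]).astype(np.float32)
    H=cv2.getPerspectiveTransform(src,np.float32([[0,0],[n,0],[n,n],[0,n]]))
    return cv2.warpPerspective(p["pixels"],H,(n,n),flags=cv2.INTER_CUBIC)
def dark(g,c,r,lo=60,hi=180): # angle(needle scale, deg) of dark pixels on circle radius r mm about c
    a=np.arange(lo,hi,.5); d=np.radians(135-a); # left of up
    x=c[0]-np.sin(d)*r*4; y=c[1]-np.cos(d)*r*4
    v=cv2.remap(g.astype(np.float32),x.astype(np.float32)[None],y.astype(np.float32)[None],cv2.INTER_LINEAR)[0]
    w=np.clip(np.median(v)*.75-v,0,None); return (a@w/w.sum() if w.sum()>0 else None), a[v.argmin()], v.min(), np.sum(w>0)*.5
E
python3 - <<'E'
from h import *
print(delta(*plan(Q,.014,0)))
p=ctrl.camera("wrist"); im=rect(p,Q,.012); cv2.imwrite("pics/rect1.png",im[:,:,::-1]); g=cv2.cvtColor(im,cv2.COLOR_RGB2GRAY)
np.save("rect1.npy",im)
cc=cv2.HoughCircles(cv2.GaussianBlur(g,(5,5),0),cv2.HOUGH_GRADIENT,1,50,param1=100,param2=25,minRadius=130,maxRadius=180); print(cc)
hub=cv2.HoughCircles(g,cv2.HOUGH_GRADIENT,1,50,param1=60,param2=10,minRadius=10,maxRadius=24); print(hub)
E
```

```text
(array([-0.05,  0.  ,  1.04]), array([ 0.  , -0.02, -0.05]))
[[[197.5 208.5 146.4]]]
[[[305.5 129.5  18.8]
  [197.5 207.5  15.2]
  [ 89.5 131.5  21.2]
  [258.5  86.5  20. ]
  [ 82.5 278.5  13. ]
  [143.5  83.5  15.5]
  [299.5 309.5  22.3]
  [197.5  79.5  18.8]
  [330.5 218.5  13.8]
  [ 72.5 224.5  21.2]
  [255.5 380.5  17.4]
  [350.5 266.5  13.2]]]
```

```bash
python3 - <<'E'
from h import *
g=cv2.cvtColor(np.load("rect1.npy"),cv2.COLOR_RGB2GRAY)
for r in (12,16,20,24,26,28,30,32,33,34,36,38): print(r,dark(g,(197.5,207.5),r,85,140))
for r in (31,32,33):  # scale check: end ticks, top tick
    print(r,[dark(g,(197.5,207.5),r,a,b)[1] for a,b in ((-6,6),(39,51),(129,141),(219,231),(264,276))])
E
```

```text
12 (np.float64(113.89511448153553), np.float64(113.5), np.float32(80.64746), np.float64(8.5))
16 (np.float64(113.68708706549684), np.float64(113.5), np.float32(99.131836), np.float64(5.0))
20 (np.float64(113.71316316999967), np.float64(113.5), np.float32(109.85547), np.float64(4.0))
24 (np.float64(113.10256290270328), np.float64(113.5), np.float32(109.02734), np.float64(3.5))
26 (np.float64(113.09018155047687), np.float64(113.0), np.float32(97.958984), np.float64(3.5))
28 (np.float64(113.25028683759638), np.float64(113.5), np.float32(83.759766), np.float64(4.0))
30 (np.float64(112.97051367335986), np.float64(113.5), np.float32(65.24902), np.float64(14.5))
32 (np.float64(112.50857722505495), np.float64(116.0), np.float32(54.20117), np.float64(16.0))
33 (np.float64(112.12038562658933), np.float64(115.5), np.float32(57.785156), np.float64(15.0))
34 (np.float64(111.59108449668204), np.float64(112.5), np.float32(57.926758), np.float64(14.5))
36 (np.float64(113.03489787383018), np.float64(116.5), np.float32(60.289062), np.float64(10.5))
38 (np.float64(112.73812509603518), np.float64(109.0), np.float32(41.03125), np.float64(11.0))
31 [np.float64(0.0), np.float64(45.0), np.float64(135.0), np.float64(225.0), np.float64(270.0)]
32 [np.float64(0.0), np.float64(45.0), np.float64(135.0), np.float64(225.5), np.float64(270.0)]
33 [np.float64(0.0), np.float64(45.0), np.float64(135.0), np.float64(225.0), np.float64(270.0)]
```

```bash
python3 - <<'E'
from h import *
im=np.load("rect1.npy"); g=cv2.cvtColor(im,cv2.COLOR_RGB2GRAY).astype(np.float32)
a=np.arange(95,131,1.)
for r in (28,29,30,31,32,33,34,35,36,37,38,39,40,41,42,43):
    d=np.radians(135-a); x=197.5-np.sin(d)*r*4; y=207.5-np.cos(d)*r*4
    v=cv2.remap(g,x.astype(np.float32)[None],y.astype(np.float32)[None],cv2.INTER_LINEAR)[0]; print(r,*v.astype(int))
print(*a.astype(int))
E
```

```text
28 220 221 222 221 222 221 221 222 221 221 221 220 216 211 208 198 170 130 86 99 157 194 202 209 219 222 222 223 222 222 222 222 222 223 222 222
29 220 221 222 221 221 221 222 221 220 222 223 219 207 176 160 149 130 97 71 80 118 143 152 173 205 220 222 222 222 222 222 223 222 221 222 221
30 221 222 221 220 221 222 222 221 221 222 221 219 206 172 147 132 101 72 65 73 106 129 145 172 205 218 222 222 221 221 221 221 221 222 222 221
31 221 221 219 208 200 212 220 221 219 211 195 194 179 148 133 112 78 63 58 61 75 95 119 162 205 222 222 222 222 221 211 194 205 218 222 222
32 222 223 217 193 173 202 220 222 222 207 174 148 117 93 104 90 67 60 61 59 58 54 92 167 211 219 221 222 222 219 196 167 200 219 222 222
33 214 221 218 192 168 200 219 221 218 210 181 147 116 87 85 72 61 63 64 62 61 58 82 135 169 186 185 182 192 193 161 144 180 209 217 218
34 197 218 217 192 157 178 191 185 174 165 155 142 117 77 67 63 62 59 58 61 61 68 85 128 157 157 156 148 146 146 122 95 125 156 164 165
35 159 180 175 152 130 134 144 144 146 146 143 141 132 88 65 61 60 61 59 57 58 59 72 124 180 193 183 160 147 143 13
[... 386 characters left out ...]
80 80 81 82 82 80 82 81 81 80 74 49 45 52 48 48 52 48 49 51 52 51 48 49 69 79 84 81 81 80 81 81 80 83 80
40 89 89 91 92 94 93 93 94 94 95 96 86 59 52 57 57 53 59 57 58 59 58 60 54 56 85 91 94 92 94 95 95 96 100 100 104
41 124 124 122 125 128 124 123 126 130 124 119 113 70 58 64 64 62 65 66 65 65 66 68 59 60 92 109 104 87 56 32 15 2 0 0 0
42 193 190 192 190 191 185 174 171 184 190 182 163 108 65 66 69 69 70 70 70 70 71 76 56 31 9 0 0 0 0 0 0 0 0 0 0
43 196 196 196 195 197 196 195 192 185 168 152 144 105 61 64 64 62 64 70 63 25 0 0 0 0 0 0 0 0 0 0 0 0 0 0 0
95 96 97 98 99 100 101 102 103 104 105 106 107 108 109 110 111 112 113 114 115 116 117 118 119 120 121 122 123 124 125 126 127 128 129 130
```

Needle is at 113.3° and the marker's centre at about 113.2°, so they match. Now I'll grip at level and pull gently.

Request:
send_rows:
  commands: [1,-0.03,0,0.51,0,0,0,1,0,0,0.51,0,0,0,0.4,0,0,0,0,0,0,0.4,0,0,0,0,0,0,0,0,0,0,0,0,0,0,0,0,0,0,0,0,0,0,0,0,0,0,0]

```text
time_s: 21.95
ee_pos: [0.4545, -0.0404, 0.0931]
ee_rot: [-179.8, -30.0, -16.5]
contact_force: [-6.0, -2.4, 7.0]
grip_width: 0.0496
finger_force: 30.0
```

```bash
cat > st.py <<'E'
from h import *
s=ctrl.observe();C=R.from_euler('xyz',s["ee_rot"],degrees=True); o,M=frame(Q)
print("F",C.inv().apply(s["contact_force"]).round(1),"T",C.inv().apply(s["torque"]).round(2),"loc",(M.T@(s["ee_pos"]-o)*1000).round(2),"drot",delta(*plan(Q,.014,0))[1]*8,s["grip_width"])
E
python3 st.py
```

```text
F [-0.9  4.  -8.6] T [-0.69 -0.64 -0.01] loc [ 0.19 -0.28 14.53] drot [ 0.08  0.   -0.4 ] 0.049608769471619914
```

Request:
send_rows:
  commands: [0,0,0,-0.05,0,0,0,0,0,0,-0.05,0,0,0,0,0,0,0,0,0,0]

```text
time_s: 22.32
ee_pos: [0.4517, -0.0396, 0.0982]
ee_rot: [-179.7, -30.0, -16.6]
contact_force: [-4.9, -5.1, 4.8]
grip_width: 0.0493
finger_force: 30.0
```

```bash
python3 st.py
```

```text
F [-0.4  6.3 -5.8] T [-0.85 -0.43  0.61] loc [ 0.2  -0.26 20.38] drot [ 0.    0.   -0.48] 0.04926797747237772
```

Request:
send_rows:
  commands: [0,0,0,-0.05,0,0,0,0,0,0,-0.04,0,0,0,0,0,0,0,0,0,0]

```text
time_s: 22.7
ee_pos: [0.449, -0.0388, 0.1022]
ee_rot: [-179.7, -30.0, -16.6]
contact_force: [8.7, -5.2, -10.9]
grip_width: 0.0494
finger_force: 30.0
```

```bash
python3 st.py; python3 - <<'E'
from h import *
p=ctrl.camera("wrist"); im=p["pixels"][0:300,80:430]
cv2.imwrite("pics/w7.png",cv2.resize(im,None,fx=2,fy=2)[:,:,::-1])
E
```

```text
F [ 3.1  2.6 14.3] T [-0.52  0.12  0.48] loc [-0.19 -0.27 25.28] drot [ 0.    0.08 -0.56] 0.04942491753359916
```

Request:
send_rows:
  commands: [1,0,0,0.01,0,0,0,1,0,0,0,0,0,0,1,0,0,0,0,0,0,1,0,0,-0.45,0,0,0,1,0,0,-0.4,0,0,0,1,0,0,0,0,0,0,1,0,0,0,0,0,0]

```text
time_s: 23.62
ee_pos: [0.4246, -0.0314, 0.1451]
ee_rot: [-179.7, -29.9, -16.5]
contact_force: [-0.3, -0.2, -0.5]
grip_width: 0.088
finger_force: 0.0
```

```bash
python3 st.py; python3 - <<'E'
from h import *
p=ctrl.camera("wrist"); im=rect(p,Q,.012); g=cv2.cvtColor(im,cv2.COLOR_RGB2GRAY)
for r in (16,20,24,26,28,35,39): print(r,dark(g,(197.5,207.5),r,85,140))
o,M=frame(Q); print("cap in/out",proj(p,[o+M@[0,0,.047],o+M@[0,0,.057]]))
v=p["pixels"][0:300,80:430].copy(); cv2.imwrite("pics/w8.png",cv2.resize(v,None,fx=2,fy=2)[:,:,::-1])
E
```

```text
F [-0.5  0.3  0.3] T [-0.03 -0.35  0.02] loc [-0.87  0.15 75.19] drot [ 0.    0.16 -0.4 ] 0.08804189069340755
16 (np.float64(115.46382719245304), np.float64(115.5), np.float32(80.83203), np.float64(6.5))
20 (np.float64(114.8139906708668), np.float64(115.0), np.float32(111.99219), np.float64(3.5))
24 (np.float64(114.23284761156117), np.float64(114.5), np.float32(102.07031), np.float64(4.5))
26 (np.float64(113.78744087051098), np.float64(114.5), np.float32(99.791016), np.float64(5.0))
28 (np.float64(113.92227023226846), np.float64(114.0), np.float32(70.25781), np.float64(5.5))
35 (np.float64(112.71818869348598), np.float64(116.0), np.float32(59.09375), np.float64(10.5))
39 (np.float64(126.17824737087912), np.float64(113.0), np.float32(0.0), np.float64(27.5))
cap in/out [[257.43885799 225.16957232]
 [257.53688168 232.70157116]]
```

View pics/w8.png

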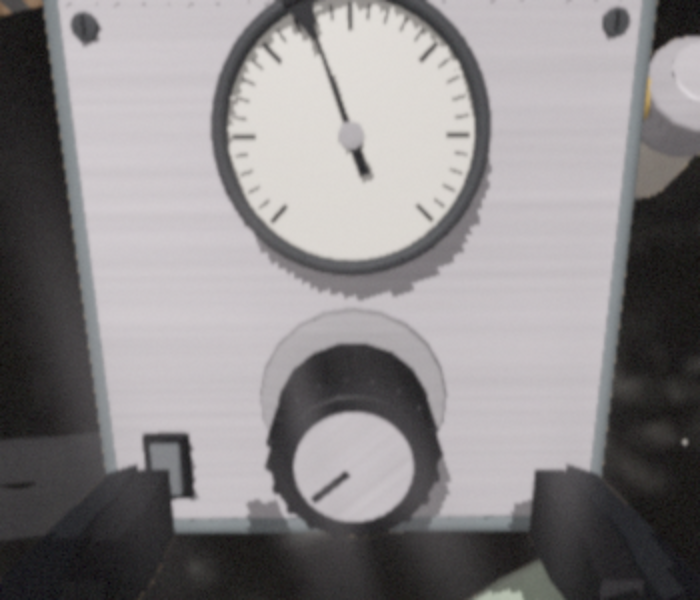

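The needle (pivot (351,136)) points straight into the marker. The cap centre is at full-frame (256.5,233.5), matching the 10 mm-out prediction (232.7) and not the pushed-in one (225). The gripper is clear, so I'll hand in.

```bash
python3 -c "
from cell import ctrl; print(ctrl.hand_in())"
```

```text
the job is handed in; nothing more can be done
None
```

The needle is set on the rim marker (within about 1° by the wrist camera), the knob is pulled out 10 mm into its locked position and released, and the job is handed in at about 24 s of the 61 s limit.

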